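# Gauge a pipe coupling between the V and the sprung slide of a bench gauge

### The job

Check the largest of the three pipe couplings that stand in front of the white cabinet in the sloping bench gauge beside them. First draw the gauge's sprung slide up the slope by its black handle until its pointer stands at the red line of the scale, and let go so that the catch keeps it there; then stand the coupling squarely on the bed between the V and the slide's jaw and let go of it. Last press the red thumb pad, so that the slide springs shut and the coupling is held against the V; leave the other two couplings where they are.

Things in the scene. Friction and masses are not known exactly. Their poses are not given: they have to be found in the camera images.
- gauge: the bench gauge: dark green cast stand, 244 x 150 mm on the bench, fixed to it, carrying a steel bed (262 x 134 mm) that slopes at 25 degrees. Origin at the centre of its underside; x points away from the operator (the way the bed rises), y to the operator's left, z up. The whole gauge is about 190 mm high at its handle.
- gauge_bed: the gauge's sloping bed. Origin on its upper face at the foot of the V; x points up the slope (away from the operator, 25 degrees upward), y to the operator's left, z square out of the bed, 25 degrees from vertical towards the operator. The fixed dark V block (120 degrees, 74 mm wide, 34 mm high) opens towards +x and ends at x = 17 mm; from there to the jaw the bed is flat.
- loading_place (a point): where the centre of the large coupling goes: x = 43 mm on the bed and 31 mm above it, midway between V and drawn-back jaw; axes of the bed. With the slide at the red line the jaw face is at x = 80 to 84 mm, which leaves about 9 mm of play along the slope. Clamped against the V, the coupling's centre lies at x = 33 to 34 mm.
- slide_handle (a point): centre of the slide's black handle grip, 13 mm thick, 38 mm long along the bed's y, on a steel bail 54 mm wide: 68 mm above the bed, 44 mm above the slide's body; axes of the bed. It moves with the slide (x = 84 mm at home). Room for fingers on its up-slope and down-slope sides; the slide's jaw, 42 mm high, stands 32 to 40 mm down the slope from it.
- slide (a joint): travel of the sprung slide up the slope, m: 0 = home (jaw face at bed x = 44 mm), 0.040 = pointer at the red line, 0.052 = end stop. Holding it at the red line takes about 8 N, drawing it up to 11 N. A ratchet catch lets it out freely; let go, it slides back to the next notch below: 0.025, 0.037 (the red line's) or 0.049. Drawn too far, it must be released and drawn again. Closed on the large coupling: 0.018.
- red_line (a point): the red line across the pale scale on the operator's left of the slide (top of the scale, 8 mm above the bed, bed x = 115 mm). Black scale lines are 5 mm apart; the slide's black pointer stands at the nearest end line (bed x = 75 mm) when home.
- catch_pad (a point): middle of the top of the red thumb pad of the catch (24 mm along the slope, 28 mm across), at bed x = 80 mm, y = -57 mm, 30 mm above the bed; axes of the bed while at rest. Pressed towards the bed by 7 to 10 mm with about 4 N it frees the slide, which springs down the slope; its stop is at 11 mm and it springs back up.
- coupling_large_mid (a point): centre of the largest pipe coupling: a dark brown steel tube with bright cut rims, 58 mm outside diameter, 62 mm long, 0.19 kg, wall about 5 mm, standing upright on the bench; z along its axis. This is the coupling to be gauged.
- coupling_medium_mid (a point): centre of the medium pipe coupling (same look, 52 mm diameter, 56 mm long), upright on the bench; to be left alone
- coupling_small_mid (a point): centre of the small pipe coupling (same look, 47 mm diameter, 50 mm long), upright on the bench; to be left alone
- coupling_large: the largest coupling itself; origin at the centre of its lower end, 31 mm below coupling_large_mid
Not all that is in view belongs to the job. Leave any blue or yellow look-alike of the coupling_large alone.

How it is judged:
By the outcome, as a careful person would: the job done as asked, in the order asked, and still so for the second after the job is handed in, with the robot touching nothing.
It also fails if it takes over 69 s, if anything falls off the work surface, if the arm or the gripper's body presses on something with over 40 N, if the wrist force passes 120 N, or if a joint passes its speed limit or range.

### The arm

A 6-joint arm with a two-finger parallel gripper is mounted at the origin on a cart in front of the work surface, level with it; the furniture and walls round the work are solid. World frame = base frame: x ahead of the robot, y to its left, z up, the work surface at z = 0. Lengths are in m, angles in rad, forces in N, time in s.
With the tool pointing down it reaches from about 0.35 to 0.975 m from the base axis. Payload 4.9 kg.
Tool frame: the origin (TCP) lies midway between the tips of the shut fingers; the grasp point (between the pads) lies 19 mm behind it; z points along the fingers, y is the direction in which the jaws open and shut (so a half turn about z gives the same grasp; the last joint's range is limited). The gripper opens to 85 mm and grips with 20 to 120 N. Pads are 22 mm wide; open, the fingers measure 114 mm over their backs; the gripper's body (76 mm by 85 mm) begins 54 mm behind the grasp point. The pads swing forward as they close: fully open they stand 13 mm farther back than shut.
Start: joints at [-1.299, 0.053, 1.613, -0, 1.476, -0.119], TCP at [0.238, -0.578, 0.231] pointing down, gripper open.
Joint ranges: [-3.01, 3.01], [-1.01, 2.22], [0.06, 2.58], [-1.02, 4.17], [0.09, 2.62], [-3.14, 3.14]. Speed limits (rad/s): [2.57, 2.57, 3.14, 3.14, 3.14, 3.14].

### API

Orientations are given as a unit quaternion [w, x, y, z].
In Python, from plant import state, grab_frame, camera_params, job_done, boxes_of gives the robot as it stands.
- The arm moves only by the tool step_arm, never from a script. Its argument "steps" is a list of rows, each a list of 4 numbers: the shift along the tool's x, y, z in mm, then the turn about the tool's z in degrees. A call has 1 to 8 rows; each row shifts and turns the pose as measured when the row begins, along the tool's axes as they then stand; what a row does not reach is not made up. A row lasts 1/10 s, in which the tool goes at most 50 mm and 8.59 degrees, less where a joint would pass 70% of its speed; a pose out of reach is approached as far as the arm can. A call is refused whole if a number of a shift passes 50 or a number of a turn 8.59, either way. A call with a gripper value outside its range is refused whole. "claw" is the opening in per cent of the stroke, from 0 (shut) to 100 (fully open), set as the call begins (left out, the last holds). The fingers move at their own pace and stop on an object; the grip force is fixed at half the most. Time passes only in rows, so rows that do not move let the fingers close. It gives the time, the measured TCP pose, the force and the opening at its end, in the units of the state.
- state(): the state, without advancing time (a new reading comes with each control period).
- grab_frame(name): name is "side" or "top" or "wrist"; returns (picture, depth): 420x560x3 uint8, red, green, blue; 420x560 float32, m along the optical axis (not along the pixel's ray), 0 where there is no reading.
- camera_params(name): a dict with "mtx" (3x3 intrinsics, pixels), "k1" (the pictures are not rectified: a ray, as slopes to the right and down, at radius r is drawn at 1 + k1 r^2 times it, then the intrinsics apply), "extrinsics" (4x4, takes a point from camera to world coordinates); the wrist camera has in their place "T_tool_cam" (4x4, takes a point from camera to tool coordinates, whose origin is the TCP and whose axes are the flange's). Camera axes: x right, y down, z forward; pixel columns grow to the right and rows downward; lengths in m; the calibration is good to about 2 mm. A picture is of the moment at which its call begins: read the wrist's pose just before it. camera_params takes no time and is no camera call.
- job_done(): hands the job in, once; it reports no verdict.
Trained networks look in the newest picture that a camera, given by its name, has taken for a name from the list of things; names that differ only in an ending like _2 or _b are one class to them, and where a whole thing is asked for, a point or a joint stands for the part that bears it (a point fixed in the world has none). Each returns a list of dicts, best first, with "p" (0 to 1); they miss things now and then, are a little off and sometimes report something else, mostly with a low value. They report only what shows in the picture. A call takes as long as a camera call. They do not tell look-alikes from the thing itself.
- boxes_of(camera, label): "box" ([left, top, width, height] in pixels, round what is visible of it).
The state is a dict: "time": time; "joint_pos": joint angles; "joint_vel": joint speeds; "joint_efforts": joint torques, N m; "tool_pos": TCP position; "tool_rot": TCP orientation; "contact_force": force on the tool from outside, world axes, zero at the start; "ft_torque": the same for the moment, N m; "gripper_width": opening from 0.0 (shut) to 1.0 (fully open).
Only numpy, scipy, OpenCV 4.12 (cv2) and the standard library are available. Lean on these libraries where they do the work, as an engineer would, in place of code of your own. Each camera call takes 0.05 s, during which the arm holds its last target. There are 200 camera calls.

## Working session

There is one attempt and no reset: what is moved stays moved. The work goes in short steps, Python scripts to look and compute and a tool call to move; the robot and the scene stay as the last step left them, time stands still between calls to the robot, and variables do not carry over. Pictures are saved under pics/ and viewed, about 8 in all and at most 12, crops included, and the job is handed in when it is done.

Besides the shell and the picture viewer there is one more tool, called after ">>>" as name([rows], argument=value, ...), one row to a line, values as JSON. step_arm: Moves the arm, as the interface text tells. Its arguments: {"type":"object","properties":{"steps":{"type":"array"},"claw":{"type":"number"}},"required":["steps"]}

```bash
mkdir -p pics; ls; cat > h.py <<'E'
import numpy as np, cv2, json
from scipy.spatial.transform import Rotation as R
from plant import state, grab_frame, camera_params, job_done, boxes_of
def rot(q): return R.from_quat([q[1],q[2],q[3],q[0]]).as_matrix()
def pose(s):
    T=np.eye(4);T[:3,:3]=rot(s["tool_rot"]);T[:3,3]=s["tool_pos"];return T
def ext(n,s=None):
    c=camera_params(n)
    return c,(pose(s)@np.array(c["T_tool_cam"]) if n=="wrist" else np.array(c["extrinsics"]))
def cloud(n,d,s=None):
    c,E=ext(n,s);K=np.array(c["mtx"]);h,w=d.shape
    u,v=np.meshgrid(np.arange(w),np.arange(h))
    p=cv2.undistortPoints(np.stack([u,v],-1).reshape(-1,1,2).astype(np.float64),K,np.array([c["k1"],0,0,0.])).reshape(h,w,2)
    P=np.dstack([p[...,0]*d,p[...,1]*d,d])
    P=P@E[:3,:3].T+E[:3,3];P[d==0]=np.nan
    return P
def proj(n,X,s=None):
    c,E=ext(n,s);X=np.atleast_2d(X);Y=(X-E[:3,3])@E[:3,:3]
    return cv2.projectPoints(Y.reshape(-1,1,3),np.zeros(3),np.zeros(3),np.array(c["mtx"]),np.array([c["k1"],0,0,0.]))[0].reshape(-1,2)
def save(name,img): cv2.imwrite("pics/"+name,img[...,::-1])
E
python3 - <<'E'
from h import *
ims=[]
for n in("top","side"):
    s=state();im,d=grab_frame(n);np.savez(f"{n}0.npz",im=im,d=d)
    P=cloud(n,d,s);c,E=ext(n,s);print(n,E[:3,3].round(3),E[:3,2].round(2))
    ims.append(im)
    for l in("gauge","gauge_bed","slide_handle","catch_pad","red_line","coupling_large","coupling_medium_mid","coupling_small_mid"):
        for b in boxes_of(n,l)[:4]:
            x,y,w,h=b["box"];cx,cy=int(x+w/2),int(y+h/2)
            print(l,round(b["p"],2),np.round(b["box"]).astype(int),np.nanmedian(P[cy-3:cy+4,cx-3:cx+4].reshape(-1,3),0).round(3))
save("top0.png",ims[0]);save("side0.png",ims[1])
print(state()["time"])
E
```

```text
pics
top [0.337 0.1   1.265] [ 0.18  0.   -0.98]
gauge 0.91 [346 116 111 130] [ 0.602 -0.178  0.11 ]
gauge_bed 0.83 [352 115 103 128] [ 0.611 -0.189  0.108]
slide_handle 0.71 [381 152  59  49] [ 0.615 -0.204  0.11 ]
catch_pad 0.5 [415 166  24  35] [ 0.598 -0.24   0.112]
catch_pad 0.25 [382 151  57  53] [ 0.612 -0.203  0.11 ]
red_line 0.96 [354 117 102 126] [ 0.606 -0.192  0.109]
coupling_large 0.97 [126 175  31  29] [0.624 0.422 0.   ]
coupling_large 0.86 [210 249  24  28] [0.443 0.225 0.   ]
coupling_large 0.69 [223 208  24  28] [0.538 0.196 0.   ]
coupling_large 0.65 [175 196  28  29] [ 0.569  0.306 -0.001]
coupling_medium_mid 0.79 [281 218  23  22] [ 0.518  0.058 -0.   ]
coupling_small_mid 0.52 [159 238  23  24] [0.476 0.349 0.002]
side [0.484 1.087 0.831] [ 0.04 -0.82 -0.57]
gauge 0.61 [213 126 100  91] [ 0.608 -0.157  0.081]
gauge_bed 0.81 [210 129 100  78] [ 0.617 -0.162  0.09 ]
gauge_bed 0.35 [242 141  42  36] [ 0.606 -0.162  0.11 ]
slide_handle 0.6 [238 140  46  36] [ 0.614 -0.164  0.114]
catch_pad 0.54 [256 138  26  16] [ 0.594 -0.183  0.143]
red_line 0.64 [214 128 100  79] [ 0.605 -0.16   0.096]
coupling_large 0.84 [217 323  31  49] [0.614 0.432 0.058]
coupling_large 0.78 [270 252  24  41] [0.533 0.219 0.056]
coupling_large 0.71 [252 287  27  41] [0.561 0.324 0.056]
coupling_large 0.56 [309 264  26  40] [0.447 0.249 0.057]
coupling_medium_mid 0.67 [216 125  98  82] [ 0.603 -0.16   0.096]
coupling_medium_mid 0.6 [284 219  21  33] [0.512 0.083 0.05 ]
coupling_small_mid 0.74 [297 309  25  29] [0.472 0.354 0.045]
0.9
```

```bash
python3 - <<'E'
from h import *
t=np.load("top0.npz");P=cloud("top",t["d"])
a=cv2.resize(t["im"][90:290,90:470],None,fx=2,fy=2,interpolation=cv2.INTER_CUBIC)
s=np.load("side0.npz")
b=cv2.resize(s["im"][110:380,190:350],None,fx=2,fy=2,interpolation=cv2.INTER_CUBIC)
save("v1.png",a);save("v2.png",b)
# couplings: points in height bands
for n,box in (("top",None),):
  for nm,(x,y,w,h) in dict(L=(126,175,31,29),a=(210,249,24,28),b=(223,208,24,28),c=(175,196,28,29),d=(281,218,23,22),e=(159,238,23,24)).items():
    Q=P[y-4:y+h+4,x-4:x+w+4].reshape(-1,3);zt=np.nanpercentile(Q[:,2],98);Q=Q[Q[:,2]>zt-.008]
    col=t["im"][y:y+h,x:x+w].reshape(-1,3).mean(0).round()
    c,r=cv2.minEnclosingCircle((Q[:,:2]*1000).astype(np.float32));print(nm,zt.round(3),np.round(c),round(r,1),len(Q),col)
E
```

```text
L 0.063 [614. 407.] 30.2 162 [133. 114.  40.]
a 0.065 [443. 222.] 29.4 165 [108.  91.  26.]
b 0.064 [533. 192.] 29.5 156 [85. 75. 66.]
c 0.064 [563. 297.] 29.5 166 [53. 61. 88.]
d 0.058 [514.  60.] 26.2 134 [95. 84. 73.]
e 0.052 [473. 334.] 24.3 132 [104.  88.  74.]
```

View pics/v1.png

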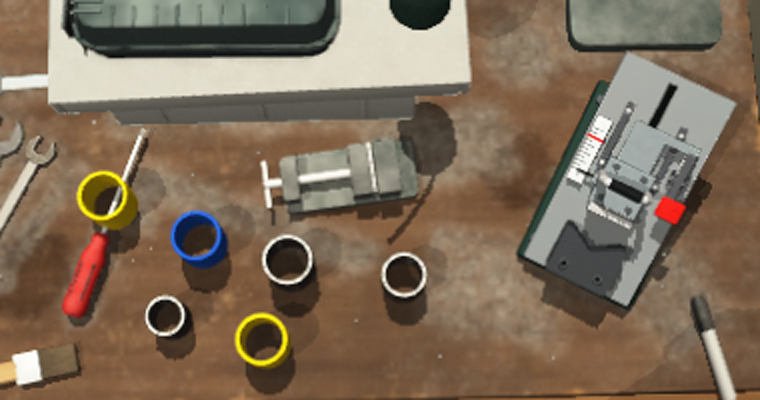

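View pics/v2.png

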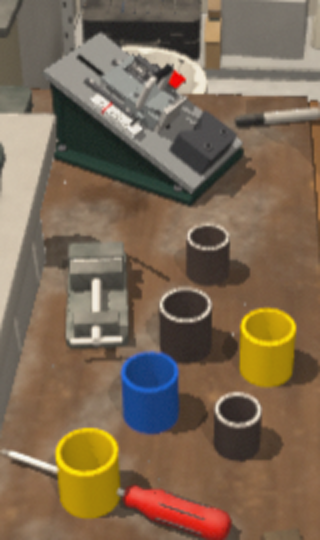

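The large brown coupling is at about (0.533, 0.192). The blue and yellow ones are look-alikes, and the gauge is yawed about −25°. Next I'll fit the bed frame.

```bash
cat > fit.py <<'E'
from h import *
def frame(n,im,d,s=None,box=None):
    P=cloud(n,d,s);m=np.isfinite(P[...,2])
    m&=(np.abs(P[...,0]-.61)<.2)&(np.abs(P[...,1]+.19)<.2)&(P[...,2]>.03)
    Q=P[m];hs=im[m].astype(int);rng=np.random.default_rng(0);best=0
    for _ in range(3000):
        a,b,c=Q[rng.choice(len(Q),3,False)];nn=np.cross(b-a,c-a);L=np.linalg.norm(nn)
        if L<1e-5: continue
        nn/=L;nn*=np.sign(nn[2])
        if abs(np.degrees(np.arccos(nn[2]))-25)>4: continue
        k=(abs((Q-a)@nn)<.003);
        if k.sum()>best: best=k.sum();bk=k
    for _ in range(3):
        c=Q[bk].mean(0);nn=np.linalg.svd(Q[bk]-c)[2][2];nn*=np.sign(nn[2]);bk=abs((Q-c)@nn)<.003
    ex=np.array([0,0,1])-nn[2]*nn;ex/=np.linalg.norm(ex);ey=np.cross(nn,ex)
    pl=np.c_[(Q[bk]-c)@ex,(Q[bk]-c)@ey].astype(np.float32)*1000
    rect=cv2.minAreaRect(pl)
    red=(hs[:,0]>150)&(hs[:,1]<70)&(hs[:,2]<70)
    return dict(c=c,n=nn,ex=ex,ey=ey,rect=rect,N=bk.sum(),tilt=np.degrees(np.arccos(nn[2])),yaw=np.degrees(np.arctan2(ex[1],ex[0])),pl=pl,red=Q[red])
if __name__=="__main__":
    for n in("top","side"):
        t=np.load(n+"0.npz");f=frame(n,t["im"],t["d"])
        B=np.c_[f["ex"],f["ey"],f["n"]]
        print(n,f["N"],f["c"].round(4),"tilt",f["tilt"].round(2),"yaw",f["yaw"].round(2),f["rect"])
        for q in(1,50,99):print(np.percentile(f["pl"],q,0).round(1))
        r=(f["red"]-f["c"])@B*1000;k=r[:,2]>20;print("pad",r[k].mean(0).round(1),k.sum(),"line",r[~k].mean(0).round(1),(~k).sum())
    s=state();print(s["tool_pos"],s["tool_rot"],pose(s)[:3,:3].round(3),s["gripper_width"]);print(camera_params("wrist"))
E
python3 fit.py
```

```text
top 3101 [ 0.6281 -0.2043  0.0917] tilt 24.72 yaw -26.71 ((-20.487075805664062, 0.83892822265625), (135.7127685546875, 262.4354553222656), 89.12688446044922)
[-142.5  -65.6]
[22.2 -1.1]
[108.5  68.2]
pad [-27.  -51.4  30.1] 123 line [-1.2 19.2  4.8] 9
side 1229 [ 0.6369 -0.1921  0.0925] tilt 24.96 yaw -27.72 ((-22.378372192382812, -14.622779846191406), (140.43959045410156, 262.01373291015625), 89.85757446289062)
[-147.9  -82.2]
[17.8 11.4]
[106.3  54.2]
pad [-30.5 -64.5  31.2] 39 line [nan nan nan] 0
[ 0.2380645  -0.5778807   0.23135734] [4.38140395e-05 9.80969200e-01 1.94163404e-01 1.74966698e-06] [[ 0.925  0.381  0.   ]
 [ 0.381 -0.925 -0.   ]
 [-0.     0.    -1.   ]] 0.9951686350390184
{'mtx': array([[343.02922313,   0.        , 276.34418776],
       [  0.        , 343.02922313, 208.39263547],
       [  0.        ,   0.        ,   1.        ]]), 'k1': -0.07443802745998426, 'T_tool_cam': array([[-1.26161719e-03, -9.57888324e-01, -2.87138237e-01,
         7.21640106e-02],
       [ 9.99999134e-01, -1.10090117e-03, -7.21170814e-04,
         6.01966261e-04],
       [ 3.74690280e-04, -2.87138898e-01,  9.57888883e-01,
        -1.42541327e-01],
       [ 0.00000000e+00,  0.00000000e+00,  0.00000000e+00,
         1.00000000e+00]])}fit.py:26: RuntimeWarning: Mean of empty slice.
  r=(f["red"]-f["c"])@B*1000;k=r[:,2]>20;print("pad",r[k].mean(0).round(1),k.sum(),"line",r[~k].mean(0).round(1),(~k).sum())
  ret = um.true_divide(
```

>>> step_arm([
  [40, -20, -18, 0],
  [40, -20, -18, 0],
  [40, -20, -18, 0],
  [40, -20, -18, 0],
  [40, -20, 0, 0],
  [40, -20, 0, 0],
  [40, -20, 0, 0],
  [40, -20, 0, 0],
], claw=45)

```text
time: 1.7
tool_pos: [0.4786, -0.3033, 0.3072]
tool_rot: [0.001, 0.982, 0.188, 0.002]
contact_force: [0.0, -0.5, 0.5]
gripper_width: 0.454
```

>>> step_arm([
  [40, -20, 0, 0],
  [40, -20, 0, 0],
  [40, -20, 0, 0],
  [0, 0, 0, -8],
  [0, 0, 0, -8],
  [0, 0, 0, -8],
  [0, 0, 0, -8],
  [0, 0, 0, -8],
])

```text
time: 2.5
tool_pos: [0.5751, -0.191, 0.308]
tool_rot: [0.002, 0.848, 0.529, 0.002]
contact_force: [0.0, 0.7, 0.4]
gripper_width: 0.45
```

```bash
python3 - <<'E'
from fit import *
s=state();im,d=grab_frame("wrist");np.savez("w1.npz",im=im,d=d);json.dump({k:np.asarray(v).tolist() for k,v in s.items()},open("w1.json","w"))
f=frame("wrist",im,d,s);B=np.c_[f["ex"],f["ey"],f["n"]]
print(f["N"],f["c"].round(4),"tilt",f["tilt"].round(2),"yaw",f["yaw"].round(2),f["rect"])
r=(f["red"]-f["c"])@B*1000;k=r[:,2]>20;print("pad",r[k].mean(0).round(1),np.ptp(r[k],0).round(1),k.sum(),"line",r[~k].mean(0).round(1),(~k).sum())
for l in("slide_handle","catch_pad","red_line"):print(l,boxes_of("wrist",l)[:2])
print((np.array([[[0,0,0]]])).shape, s["tool_pos"])
save("w1.png",im)
E
```

```text
15911 [ 0.6466 -0.2111  0.1008] tilt 24.98 yaw -27.97 ((-40.110687255859375, -5.4943389892578125), (134.70242309570312, 258.01629638671875), 89.7894287109375)
pad [-50.5 -62.   29.8] [19.5 25.7  3.2] 55 line [nan nan nan] 0
slide_handle [{'box': [259.3, 112.6, 110.7, 117.2], 'p': 0.86}]
catch_pad [{'box': [280.7, 207.2, 76.3, 29.8], 'p': 0.75}]
red_line [{'box': [196.7, 99.1, 249.0, 147.2], 'p': 0.56}]
(1, 1, 3) [ 0.57505421 -0.19104798  0.30803892]<stdin>:5: RuntimeWarning: Mean of empty slice.
  ret = um.true_divide(
```

View pics/w1.png

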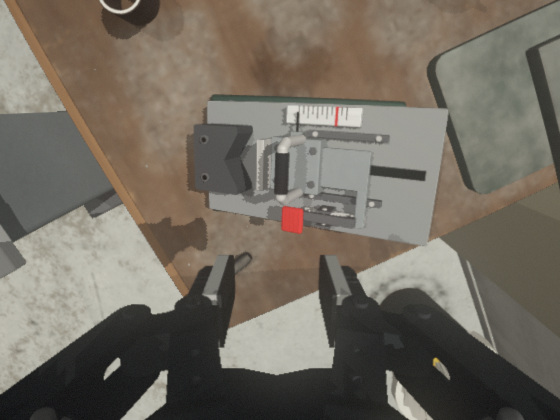

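The picture shows the handle at (281,172), the pad at (292,220), the red line at (337,117) and the pointer at (297,122). The slide is at home. I'll build the bed frame from these.

```bash
cat > bed.py <<'E'
from fit import *
t=np.load("w1.npz");s=json.load(open("w1.json"));im,d=t["im"],t["d"]
f=frame("wrist",im,d,s)
yaw=np.radians(f["yaw"]+f["rect"][2]-90);til=np.radians(25.)
ex=np.array([np.cos(til)*np.cos(yaw),np.cos(til)*np.sin(yaw),np.sin(til)]);ey=np.array([-np.sin(yaw),np.cos(yaw),0]);B=np.c_[ex,ey,np.cross(ex,ey)]
P=cloud("wrist",d,s)
# midline y from rect, height from plane
mid=f["c"]+(np.c_[f["ex"],f["ey"]]@np.array(f["rect"][0]))/1000
def at(u,v,r=2): return np.nanmedian(P[v-r:v+r+1,u-r:u+r+1].reshape(-1,3),0)
def tobed(X,O): return ((X-O)@B*1000).round(1)
if __name__=="__main__":
    print("yaw",np.degrees(yaw));c=mid
    hsv=cv2.cvtColor(im,cv2.COLOR_RGB2HSV)
    red=((hsv[...,0]<8)|(hsv[...,0]>172))&(hsv[...,1]>180)&(hsv[...,2]>120)
    for nm,(v0,v1,u0,u1) in dict(pad=(195,240,275,312),line=(100,130,325,350)).items():
        v,u=np.nonzero(red[v0:v1,u0:u1]);q=tobed(P[v+v0,u+u0],c);print(nm,len(v),(u.mean()+u0).round(1),(v.mean()+v0).round(1),np.nanmedian(q,0),np.nanmin(q,0),np.nanmax(q,0))
    dk=(im.max(2)<60);q=tobed(P,c)
    m=dk&(np.abs(q[...,2]-70)<14);m[:,:250]=0;m[:,320:]=0;m[240:]=0
    print("handle",m.sum(),np.median(q[m],0),q[m].min(0),q[m].max(0))
    for u in (281,):print(tobed(at(281,172),c))
    # V block top: dark at 34mm
    m=dk&(np.abs(q[...,2]-34)<5);m[:,260:]=0
    print("V",m.sum(),q[m].min(0),q[m].max(0))
    for y0 in(-35,-25,-15,-5,0,5,15,25,35):
        k=m&(np.abs(q[...,1]-y0)<2.5)
        if k.any():print(y0,q[k][:,0].max())
E
python3 bed.py
```

```text
yaw -28.181837400484312bed.py:16: RuntimeWarning: Mean of empty slice.
  v,u=np.nonzero(red[v0:v1,u0:u1]);q=tobed(P[v+v0,u+u0],c);print(nm,len(v),(u.mean()+u0).round(1),(v.mean()+v0).round(1),np.nanmedian(q,0),np.nanmin(q,0),np.nanmax(q,0))
  ret = ret.dtype.type(ret / rcount)
  return np.nanmean(a, axis, out=out, keepdims=keepdims)
Traceback (most recent call last):
  File "bed.py", line 16, in <module>
    v,u=np.nonzero(red[v0:v1,u0:u1]);q=tobed(P[v+v0,u+u0],c);print(nm,len(v),(u.mean()+u0).round(1),(v.mean()+v0).round(1),np.nanmedian(q,0),np.nanmin(q,0),np.nanmax(q,0))
                                                                                                                                             ~~~~~~~~~^^^^^
ValueError: zero-size array to reduction operation fmin which has no identity
```

```bash
sed -i 's/^    red=.*/    i2=im.astype(int);print(i2[220,292],i2[117,337]);red=(i2[...,0]>1.8*i2[...,1])\&(i2[...,0]>1.8*i2[...,2])\&(i2[...,0]>110)/' bed.py; python3 bed.py
```

```text
yaw -28.181837400484312
[212  71  66] [208 110 105]
pad 530 292.0 219.4 [ -5.1 -52.1  29.7] [-58.6 -95.  -65.9] [  5.6 -39.3  32.4]
line 38 336.2 116.0 [27.8 54.9  8.8] [24.7 45.7 -0.3] [28.8 63.6 10.8]
handle 80 [-5.4   6.55 73.7 ] [ -7.3 -12.3  70.8] [ 2.4 21.8 75.4]
[-0.9  5.7 73.9]
V 158 [-238.5  -20.    29.2] [-109.2  179.8   38.9]
-15 -109.8
25 -109.8
```

```bash
cat > go.py <<'E'
from h import *
import contextlib,io
from bed import B,mid,yaw
O=mid+B@np.array([-85.5,5.1,0])/1000
def bedpt(x,y,z): return O+B@np.array([x,y,z])/1000
def delta(s,X): return (pose(s)[:3,:3].T@(np.asarray(X)-s["tool_pos"])*1000).round(1)
def turn(s,deg): # tool turn so that tool y is along world angle deg (mod 180)
    y=pose(s)[:3,1];a=np.degrees(np.arctan2(y[1],y[0]));return -((deg-a+90)%180-90)
E
python3 - <<'E'
from go import *
s=state();h=bedpt(84,0,68);print("O",O.round(4),"handle",h.round(4),"yaw",np.degrees(yaw))
print("delta tcp->",delta(s,h-[0,0,.019]),"turn",turn(s,np.degrees(yaw)),s["tool_pos"])
print("ex in tool after turn ~",(pose(s)[:3,:3].T@B[:,0]).round(3))
E
```

```text
O [ 0.546  -0.1578  0.0477] handle [ 0.5878 -0.1802  0.1448] yaw -28.181837400484312
delta tcp-> [ 15.4   5.4 182.3] turn 1.5627755651516821 [ 0.57494686 -0.19128047  0.30804666]
ex in tool after turn ~ [-0.024  0.908 -0.417]
```

>>> step_arm([
  [15, 5, 30, 1.6],
  [0, 0, 40, 0],
  [0, 0, 40, 0],
  [0, 0, 30, 0],
  [0, 0, 20, 0],
  [0, 0, 0, 0],
])

```text
time: 3.3
tool_pos: [0.5893, -0.1813, 0.146]
tool_rot: [0.005, 0.863, 0.506, 0.004]
contact_force: [-0.9, 0.2, -0.1]
gripper_width: 0.451
```

```bash
python3 - <<'E'
from go import *
s=state();h=bedpt(84,0,68)
print("delta tcp->",delta(s,h-[0,0,.019]),"turn",turn(s,np.degrees(yaw)),s["tool_pos"],s["contact_force"])
E
```

```text
delta tcp-> [ 0.1 -2.1 20.2] turn -1.0748488866085921 [ 0.58934043 -0.18129228  0.14601919] [-0.90103758  0.19026648 -0.06161553]
```

>>> step_arm([
  [0, -2, 10, -1],
  [0, 0, 10, 0],
  [0, 0, 0, 0],
])

```text
time: 3.6
tool_pos: [0.5891, -0.1811, 0.1275]
tool_rot: [0.007, 0.859, 0.512, 0.005]
contact_force: [0.7, -0.0, -0.5]
gripper_width: 0.448
```

>>> step_arm([
  [0, 0, 0, 0],
  [0, 0, 0, 0],
  [0, 0, 0, 0],
  [0, 0, 0, 0],
  [0, 0, 0, 0],
], claw=0)

```text
time: 4.1
tool_pos: [0.5867, -0.1798, 0.1284]
tool_rot: [0.004, 0.859, 0.513, 0.003]
contact_force: [-1.6, -0.0, -1.5]
gripper_width: 0.124
```

```bash
python3 - <<'E'
from go import *
s=state();h=bedpt(84,0,68)
print("delta",delta(s,h-[0,0,.019]),"pull41",delta(s,bedpt(125,0,68)-[0,0,.019]),s["tool_pos"],s["contact_force"],s["gripper_width"],pose(s)[:3,2])
im,d=grab_frame("wrist");save("w2.png",im)
E
```

```text
delta [0.2 1.1 2.6] pull41 [  0.3  38.4 -14.4] [ 0.58670057 -0.17983571  0.12841046] [-1.63648062 -0.00332341 -1.54140135] 0.1241908992436474 [ 0.00902769 -0.00289806 -0.99995505]
```

View pics/w2.png

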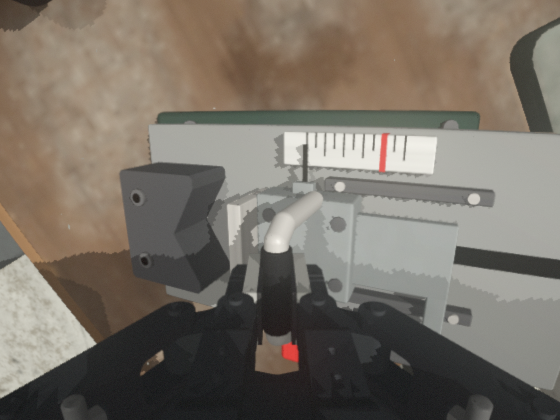

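The handle is gripped and the pointer is at home (305,150), with the red line at (383,152). Now I'll draw it.

>>> step_arm([
  [0, 6, -2.8, 0],
  [0, 6, -2.8, 0],
  [0, 6, -2.8, 0],
  [0, 6, -2.8, 0],
  [0, 6, -2.8, 0],
  [0, 0, 0, 0],
])

```text
time: 4.75
tool_pos: [0.6027, -0.1884, 0.137]
tool_rot: [-0.012, 0.858, 0.513, -0.007]
contact_force: [-4.8, 2.0, -2.3]
gripper_width: 0.128
```

```bash
cat > tr.py <<'E'
from go import *
s=state();print("travel bed",(B.T@(np.array(s["tool_pos"])-[.5867,-.1798,.1284])*1000).round(1),s["contact_force"],s["gripper_width"])
E
python3 tr.py
```

```text
travel bed [20.1  0.   0.2] [-4.83761135  1.97290792 -2.26242938] 0.12837379898183518
```

>>> step_arm([
  [0, 6, -2.8, 0],
  [0, 6, -2.8, 0],
  [0, 6, -2.8, 0],
  [0, 6, -2.8, 0],
])

```text
time: 5.15
tool_pos: [0.614, -0.1943, 0.1432]
tool_rot: [-0.026, 0.858, 0.513, -0.017]
contact_force: [-10.7, 3.9, 1.4]
gripper_width: 0.133
```

```bash
python3 tr.py
```

```text
travel bed [34.2  0.1  0.3] [-10.72414865   3.92482891   1.3901828 ] 0.13303371365507557
```

>>> step_arm([
  [0, 6, -2.8, 0],
  [0, 5, -2.4, 0],
])

```text
time: 5.35
tool_pos: [0.6192, -0.1971, 0.1458]
tool_rot: [-0.033, 0.857, 0.513, -0.022]
contact_force: [-12.6, 6.4, -0.4]
gripper_width: 0.13
```

```bash
python3 tr.py; python3 - <<'E'
from go import *
s=state();im,d=grab_frame("wrist");save("w3.png",cv2.resize(im[80:240,220:500],None,fx=2.5,fy=2.5,interpolation=cv2.INTER_CUBIC))
print(pose(s)[:3,2])
E
```

```text
travel bed [40.7  0.1  0.2] [-12.61828074   6.3571332   -0.41897349] 0.1295438609428435
[-0.07159997  0.03479696 -0.99682627]
```

View pics/w3.png

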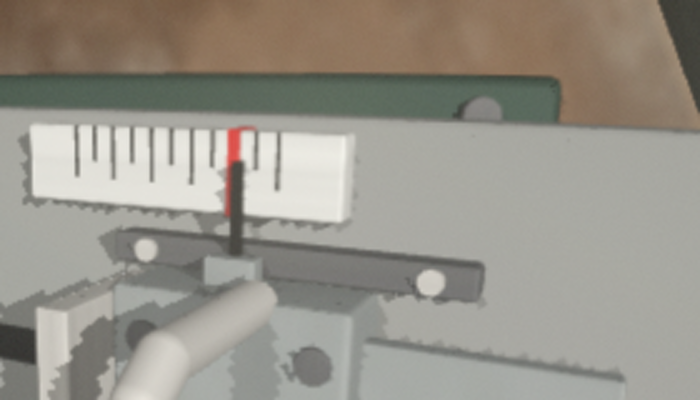

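The pointer stands on the red line (236 against 234). Letting go.

>>> step_arm([
  [0, 0, 0, 0],
  [0, 0, 0, 0],
  [0, 0, 0, 0],
  [0, 0, 0, 0],
], claw=45)

```text
time: 5.8
tool_pos: [0.622, -0.1983, 0.1479]
tool_rot: [-0.031, 0.858, 0.513, -0.02]
contact_force: [0.5, -0.3, -0.5]
gripper_width: 0.452
```

>>> step_arm([
  [0, 0, -20, 0],
  [0, 0, -40, 0],
  [0, 0, -40, 0],
  [0, 0, -20, 0],
  [0, 0, 0, 0],
])

```text
time: 6.3
tool_pos: [0.6317, -0.2035, 0.2736]
tool_rot: [-0.028, 0.858, 0.513, -0.018]
contact_force: [0.3, -0.1, 0.4]
gripper_width: 0.453
```

```bash
python3 - <<'E'
from go import *
s=state();im,d=grab_frame("wrist");np.savez("w4.npz",im=im,d=d);json.dump({k:np.asarray(v).tolist() for k,v in s.items()},open("w4.json","w"))
p=proj("wrist",np.array([bedpt(115,55,8),bedpt(112,50,8),bedpt(84+37,0,68)]),s);print(p.round())
u,v=p[0].astype(int);save("w4.png",cv2.resize(im[max(v-40,0):v+120,max(u-140,0):u+140],None,fx=2.5,fy=2.5,interpolation=cv2.INTER_CUBIC))
print(pose(s)[:3,2],s["tool_pos"],u,v)
E
```

```text
[[294. 126.]
 [290. 131.]
 [266. 202.]]
[-0.05985377  0.02990476 -0.99775911] [ 0.63169175 -0.20350424  0.2736363 ] 293 125
```

View pics/w4.png

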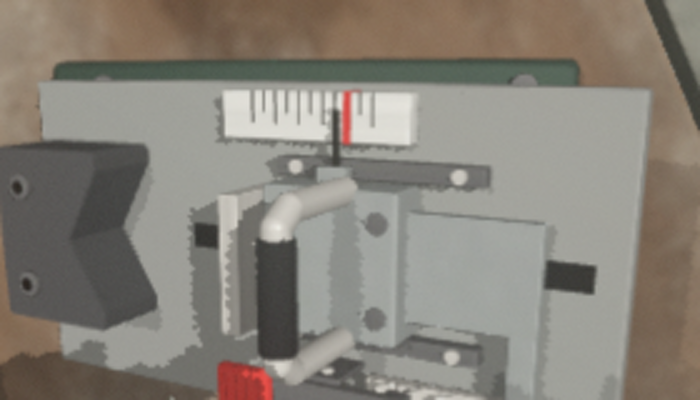

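The pointer now sits just below the red line, at the 0.037 notch, so the catch holds. Next is the coupling.

>>> step_arm([
  [30, -27, 0, 0],
  [30, -27, 0, 0],
  [30, -27, 0, 0],
  [30, -27, 0, 0],
  [30, -27, 0, 0],
  [30, -27, 0, 0],
  [30, -27, 0, 0],
  [30, -27, 0, 0],
], claw=100)

```text
time: 7.15
tool_pos: [0.5492, 0.1165, 0.27]
tool_rot: [-0.034, 0.86, 0.508, -0.026]
contact_force: [1.0, -0.1, -0.1]
gripper_width: 0.998
```

```bash
python3 - <<'E'
from go import *
s=state();print(s["joint_pos"],pose(s)[:3,:3].round(3),s["tool_pos"],delta(s,[.533,.192,.15]),turn(s,np.degrees(yaw)+90))
E
```

```text
[ 0.05756494 -0.0707085   1.67296443  0.0377502   1.616272    0.56209978] [[ 0.483  0.872 -0.079]
 [ 0.876 -0.482  0.033]
 [-0.009 -0.085 -0.996]] [0.54919258 0.11652757 0.27002342] [ 59.4 -40.3 123.4] 89.26698158930392
```

>>> step_arm([
  [30, -20, 0, 0],
  [29, -20, 0, 0],
  [0, 0, 0, -8.5],
  [0, 0, 0, -8.5],
  [0, 0, 0, -8.5],
  [0, 0, 0, -8.5],
  [0, 0, 0, -8.5],
  [0, 0, 0, -8.5],
])

```text
time: 7.95
tool_pos: [0.5336, 0.1957, 0.2545]
tool_rot: [-0.05, 0.551, 0.833, -0.015]
contact_force: [-0.1, -0.2, 0.1]
gripper_width: 1.001
```

>>> step_arm([
  [0, 0, 0, -8.5],
  [0, 0, 0, -8.5],
  [0, 0, 0, -8.5],
  [0, 0, 0, -8.5],
  [0, 0, 0, 0],
])

```text
time: 8.45
tool_pos: [0.5294, 0.1949, 0.2426]
tool_rot: [-0.059, 0.281, 0.958, -0.003]
contact_force: [0.2, -0.3, 0.4]
gripper_width: 0.998
```

```bash
python3 - <<'E'
from go import *
s=state();im,d=grab_frame("wrist");P=cloud("wrist",d,s)
print(boxes_of("wrist","coupling_large")[:3],proj("wrist",[.533,.192,.062],s))
m=(np.abs(P[...,0]-.533)<.045)&(np.abs(P[...,1]-.192)<.045)&(np.abs(P[...,2]-.062)<.006)
Q=P[m];
c,r=cv2.minEnclosingCircle((Q[:,:2]*1000).astype(np.float32));print(c,r,m.sum(),np.median(Q[:,2]),Q[:,:2].min(0),Q[:,:2].max(0))
print(pose(s)[:3,:3].round(3),s["tool_pos"],"turn",turn(s,np.degrees(yaw)+90))
save("w5.png",im)
E
```

```text
[{'box': [228.6, 85.2, 64.5, 65.0], 'p': 0.89}, {'box': [456.1, 135.1, 88.5, 60.9], 'p': 0.79}, {'box': [253.1, 179.4, 61.5, 58.4], 'p': 0.66}] [[284.19215073 209.82189172]]
(533.1154174804688, 189.7101593017578) 29.103527069091797 888 0.0617434047433959 [0.50411825 0.16104994] [0.5619928  0.21860746]
[[-0.836  0.538 -0.114]
 [ 0.538  0.842  0.027]
 [ 0.111 -0.039 -0.993]] [0.52938596 0.19485894 0.24257745] turn -4.359765764339471
```

View pics/w5.png

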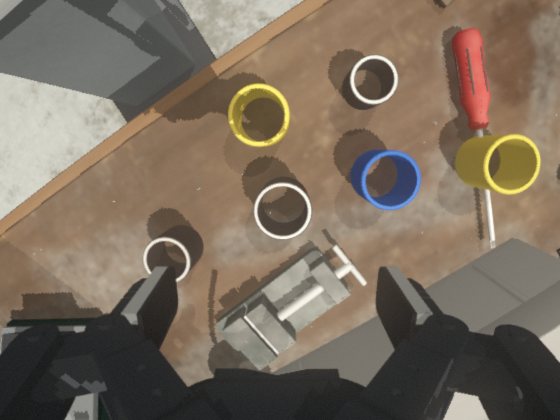

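The target is the white-rimmed brown coupling at (283,211), which agrees with the measured (0.533, 0.190) and radius 29. The tool is tilting gradually, so I'll check whether it drifts while holding.

>>> step_arm([
  [0, 0, 0, 0],
  [0, 0, 0, 0],
  [0, 0, 0, 0],
])

```text
time: 8.85
tool_pos: [0.5291, 0.1948, 0.2417]
tool_rot: [-0.059, 0.284, 0.957, -0.004]
contact_force: [-0.6, 0.5, 0.1]
gripper_width: 1.0
```

>>> step_arm([
  [0, 0, 0, -4.3],
])

```text
time: 8.95
tool_pos: [0.5291, 0.1948, 0.2418]
tool_rot: [-0.059, 0.248, 0.967, -0.001]
contact_force: [0.6, 0.1, -0.2]
gripper_width: 1.005
```

```bash
python3 - <<'E'
from go import *
s=state();print(pose(s)[:3,:3].round(3),s["tool_pos"],delta(s,[.533,.190,.12]),"turn",turn(s,np.degrees(yaw)+90),s["joint_pos"])
E
```

```text
[[-0.87   0.479 -0.115]
 [ 0.479  0.877  0.027]
 [ 0.114 -0.032 -0.993]] [0.52914555 0.19476475 0.24176111] [-19.5   1.6 120.3] turn -0.44885709449047795 [ 0.19638444 -0.03067549  1.68273392  0.04859367  1.59739974 -0.87421894]
```

>>> step_arm([
  [-5, 1, 35, -0.4],
  [-5, 1, 35, 0],
  [-5, 1, 35, 0],
  [-5, 0, 35, 0],
  [0, 0, 0, 0],
])

```text
time: 9.45
tool_pos: [0.5353, 0.1923, 0.1001]
tool_rot: [-0.055, 0.245, 0.968, 0.001]
contact_force: [-0.6, 0.8, -1.2]
gripper_width: 0.999
```

```bash
cat > pk.py <<'E'
from go import *
s=state();z=pose(s)[:3,2];print("z",z.round(3),s["tool_pos"],"d",delta(s,np.array([.533,.190,.047])+.025*z),"turn",turn(s,np.degrees(yaw)+90),s["contact_force"])
E
python3 pk.py
```

```text
z [-0.106  0.029 -0.994] [0.53525535 0.19232414 0.10013951] d [-4.8 -1.8 78. ] turn -0.1481897784229318 [-0.62367116  0.76472287 -1.18621027]
```

>>> step_arm([
  [-4, -2, 30, 0],
  [-1, 0, 30, 0],
  [0, 0, 12, 0],
  [0, 0, 0, 0],
])

```text
time: 9.85
tool_pos: [0.5359, 0.1914, 0.0333]
tool_rot: [-0.051, 0.246, 0.968, 0.003]
contact_force: [0.4, 0.3, 0.2]
gripper_width: 1.001
```

```bash
python3 pk.py
```

```text
z [-0.097  0.031 -0.995] [0.53591265 0.19143438 0.03331305] d [ 3.2 -2.9 11.6] turn -0.23734829100550314 [0.42153928 0.34264975 0.17151188]
```

>>> step_arm([
  [3, -3, 10, 0],
  [0, 0, 0, 0],
])

```text
time: 10.05
tool_pos: [0.533, 0.1911, 0.0268]
tool_rot: [-0.049, 0.246, 0.968, 0.004]
contact_force: [-0.3, -0.5, -0.7]
gripper_width: 1.001
```

>>> step_arm([
  [0, 0, 0, 0],
  [0, 0, 0, 0],
  [0, 0, 0, 0],
  [0, 0, 0, 0],
  [0, 0, 0, 0],
], claw=0)

```text
time: 10.55
tool_pos: [0.5354, 0.1915, 0.0304]
tool_rot: [-0.046, 0.246, 0.968, 0.005]
contact_force: [0.4, -0.3, -1.9]
gripper_width: 0.66
```

>>> step_arm([
  [0, 0, -25, 0],
  [0, 0, -40, 0],
  [0, 0, -40, 0],
  [0, 0, -40, 0],
  [0, 0, 0, 0],
])

```text
time: 11.05
tool_pos: [0.545, 0.186, 0.1746]
tool_rot: [-0.05, 0.246, 0.968, 0.003]
contact_force: [1.1, -0.0, -1.4]
gripper_width: 0.662
```

```bash
cat > pl.py <<'E'
from go import *
s=state();T=pose(s)
tb=(B.T@(np.array(s["tool_pos"])-O)*1000).round(1)
print("R\n",T[:3,:3].round(3),s["tool_pos"],"tcp in bed",tb,"F",s["contact_force"].round(1),"M",np.round(s["ft_torque"],2),s["gripper_width"],"turn",turn(s,np.degrees(yaw)+90))
print("tool z in bed",(B.T@T[:3,2]).round(3),"ex,ey,n in tool",(T[:3,:3].T@B).T.round(3).tolist())
E
python3 pl.py
python3 - <<'E'
from go import *
im,d=grab_frame("side");P=cloud("side",d);s=state()
X=np.array(s["tool_pos"])-.025*pose(s)[:3,2]
u,v=proj("side",X)[0].astype(int);print(u,v)
save("s6.png",cv2.resize(im[max(v-70,0):v+90,max(u-90,0):u+90],None,fx=3,fy=3,interpolation=cv2.INTER_CUBIC))
E
```

```text
R
 [[-0.874  0.476 -0.096]
 [ 0.475  0.879  0.03 ]
 [ 0.099 -0.019 -0.995]] [0.54501654 0.18603363 0.17456409] tcp in bed [-93.6 301.4 183.7] F [ 1.1 -0.  -1.4] M [-0.01 -0.16 -0.01] 0.6622925262778813 turn -0.2376876113607267
tool z in bed [-0.51  -0.019 -0.86 ] ex,ey,n in tool [[-0.86, -0.004, -0.51], [0.006, 1.0, -0.019], [0.51, -0.019, -0.86]]
276 209
```

View pics/s6.png

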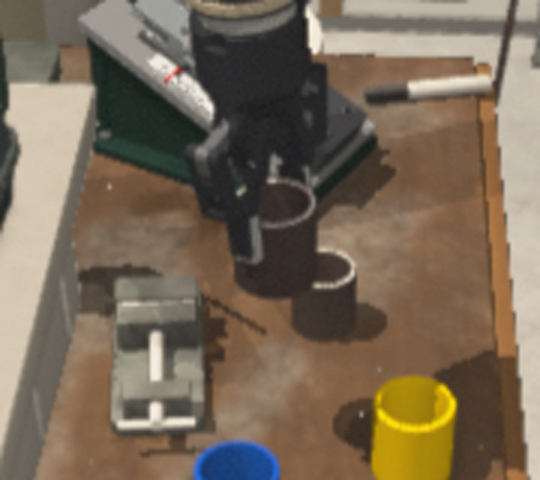

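The coupling is held upright. Carrying it over the bed.

>>> step_arm([
  [-10, -16, -4, 0],
  [-20, -32, -4, 0],
  [-20, -32, 0, 0],
  [-20, -32, 0, 0],
  [-20, -32, 0, 0],
  [-20, -32, 0, 0],
  [-20, -32, 0, 0],
  [-10, -16, 0, 0],
])

```text
time: 11.9
tool_pos: [0.5492, -0.0829, 0.1481]
tool_rot: [-0.068, 0.242, 0.968, 0.0]
contact_force: [0.3, 0.4, -2.6]
gripper_width: 0.661
```

```bash
cat >> pl.py <<'E'
t=lambda x,y,z:delta(s,bedpt(x,y,z))
print("to above",t(73.7,0,94),"to contact",t(48.3,0,39.4))
E
python3 pl.py
```

```text
R
 [[-0.874  0.468 -0.131]
 [ 0.468  0.883  0.033]
 [ 0.131 -0.033 -0.991]] [ 0.54918666 -0.08286976  0.14809578] tcp in bed [ 13.6  66.3 104.5] F [ 0.3  0.4 -2.6] M [-0.05 -0.14 -0.01] 0.6608862745999794 turn 0.25344456380523184
tool z in bed [-0.538 -0.033 -0.843] ex,ey,n in tool [[-0.843, -0.018, -0.538], [-0.0, 0.999, -0.033], [0.538, -0.028, -0.843]]
to above [-56.3 -67.1 -21.3] to contact [-64.3 -65.1  38.4]
```

>>> step_arm([
  [-10, -12, -10, 0],
  [-14, -17, -8, 0],
  [-14, -17, -6, 0],
  [-12, -14, -3, 0],
  [-4, -5, 0, 0],
  [0, 0, 0, 0],
])

```text
time: 12.5
tool_pos: [0.5657, -0.1699, 0.1609]
tool_rot: [-0.076, 0.242, 0.967, 0.001]
contact_force: [0.1, 0.2, -2.2]
gripper_width: 0.661
```

```bash
python3 pl.py
```

```text
R
 [[-0.871  0.469 -0.146]
 [ 0.469  0.882  0.04 ]
 [ 0.147 -0.034 -0.988]] [ 0.56573351 -0.16988751  0.1608695 ] tcp in bed [69.4 -2.6 92.6] F [ 0.1  0.2 -2.2] M [-0.02 -0.16 -0.03] 0.6607912602336963 turn 0.17784313000335317
tool z in bed [-0.551 -0.034 -0.834] ex,ey,n in tool [[-0.834, -0.017, -0.551], [0.002, 0.999, -0.034], [0.552, -0.029, -0.834]]
to above [-2.8  2.5 -3.6] to contact [-11.7   4.5  55.9]
```

>>> step_arm([
  [-2, 2, 9, 0],
  [-2, 1, 9, 0],
  [-2, 1, 9, 0],
  [0, 0, 0, 0],
])

```text
time: 12.9
tool_pos: [0.568, -0.1646, 0.1289]
tool_rot: [-0.078, 0.241, 0.967, 0.002]
contact_force: [-0.5, 0.4, -1.7]
gripper_width: 0.659
```

```bash
python3 pl.py; python3 - <<'E'
from go import *
s=state();im,d=grab_frame("wrist");np.savez("w7.npz",im=im,d=d)
im2,d2=grab_frame("side");np.savez("s7.npz",im=im2,d=d2)
T=pose(s);C=np.array(s["tool_pos"])+T[:3,:3]@[.0014,0,-.0004]
print(proj("wrist",np.array([bedpt(0,0,34),bedpt(17,37,34),bedpt(81,0,42),C]),s).round(),proj("side",C).round())
u,v=proj("side",C)[0].astype(int)
a=cv2.resize(im,(480,360));b=cv2.resize(im2[v-60:v+60,u-53:u+53],(318,360),interpolation=cv2.INTER_CUBIC);save("w7.png",np.hstack([a,b]))
E
```

```text
R
 [[-0.872  0.467 -0.149]
 [ 0.466  0.884  0.042]
 [ 0.151 -0.033 -0.988]] [ 0.56799478 -0.16457904  0.12886704] tcp in bed [55.4  3.2 63.8] F [-0.5  0.4 -1.7] M [-0.02 -0.16  0.  ] 0.6591936927190706 turn 0.3473141257469763
tool z in bed [-0.555 -0.034 -0.831] ex,ey,n in tool [[-0.832, -0.019, -0.555], [-0.001, 0.999, -0.034], [0.555, -0.027, -0.831]]
to above [  1.6  -4.4 -35.2] to contact [-7.6 -2.4 24.3]
[[276. 183.]
 [340. 211.]
 [273. 328.]
 [279. 270.]] [[277. 155.]]
```

View pics/w7.png

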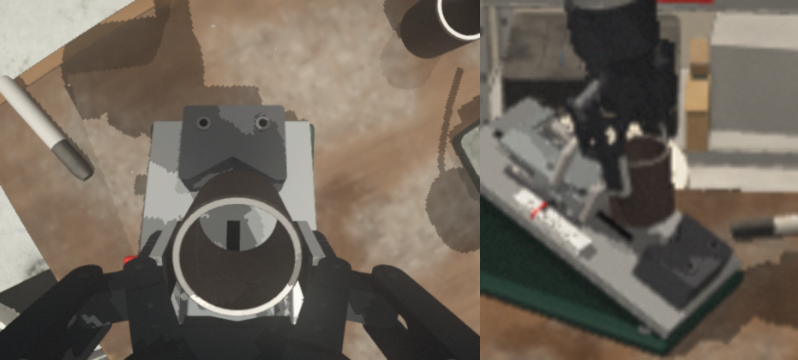

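The V apex in the picture, (235,157) scaled, matches the prediction (236,157). The coupling is centred over the gap, so I'll lower it.

>>> step_arm([
  [-2, -2, 6, 0],
  [-2, 0, 6, 0],
  [-1, 0, 4, 0],
  [0, 0, 0, 0],
])

```text
time: 13.4
tool_pos: [0.5696, -0.1684, 0.1138]
tool_rot: [-0.077, 0.241, 0.967, 0.002]
contact_force: [-0.6, 0.4, -2.7]
gripper_width: 0.663
```

```bash
python3 pl.py
```

```text
R
 [[-0.872  0.467 -0.148]
 [ 0.466  0.884  0.042]
 [ 0.15  -0.033 -0.988]] [ 0.56955765 -0.16835775  0.11381375] tcp in bed [51.9  0.6 48.8] F [-0.6  0.4 -2.7] M [ 0.01 -0.03 -0.03] 0.662876022141972 turn 0.3526587365551279
tool z in bed [-0.554 -0.033 -0.832] ex,ey,n in tool [[-0.832, -0.019, -0.554], [-0.001, 0.999, -0.033], [0.554, -0.027, -0.832]]
to above [  6.9  -2.2 -49.6] to contact [-2.2 -0.3  9.8]
```

>>> step_arm([
  [-1, 0, 5, 0],
  [-1, 0, 5, 0],
])

```text
time: 13.6
tool_pos: [0.5693, -0.1686, 0.1039]
tool_rot: [-0.078, 0.241, 0.967, 0.003]
contact_force: [-4.7, 1.2, 2.0]
gripper_width: 0.658
```

```bash
python3 pl.py
```

```text
R
 [[-0.872  0.467 -0.15 ]
 [ 0.466  0.884  0.043]
 [ 0.152 -0.033 -0.988]] [ 0.56929258 -0.16856574  0.10391582] tcp in bed [47.6  0.3 39.9] F [-4.7  1.2  2. ] M [ 0.35  0.59 -0.01] 0.6582235447778503 turn 0.3499686947191094
tool z in bed [-0.555 -0.033 -0.831] ex,ey,n in tool [[-0.831, -0.019, -0.555], [-0.001, 0.999, -0.033], [0.556, -0.027, -0.831]]
to above [  8.4  -2.2 -59.4] to contact [-0.8 -0.3  0. ]
```

Touching the bed with the upslope edge. Next I'll press towards the bed so it tips square in the grip.

>>> step_arm([
  [-2, 0, 5, 0],
  [-2, 0, 5, 0],
])

```text
time: 13.8
tool_pos: [0.5697, -0.1688, 0.1015]
tool_rot: [-0.083, 0.241, 0.967, 0.003]
contact_force: [-19.9, 9.0, 34.8]
gripper_width: 0.659
```

```bash
python3 pl.py
```

```text
R
 [[-0.87   0.466 -0.159]
 [ 0.465  0.884  0.047]
 [ 0.162 -0.033 -0.986]] [ 0.56967788 -0.16877017  0.10150048] tcp in bed [47.   0.3 37.5] F [-19.9   9.   34.8] M [ 1.57  3.6  -0.13] 0.6590967758564462 turn 0.36895504413999447
tool z in bed [-0.564 -0.034 -0.825] ex,ey,n in tool [[-0.826, -0.02, -0.564], [-0.001, 0.999, -0.034], [0.564, -0.027, -0.825]]
to above [  9.8  -2.4 -61.7] to contact [-0.  -0.4 -2.3]
```

It doesn't tip in the grip at 40 N. I'll ease off and loosen the fingers just a little so it can tip between them.

>>> step_arm([
  [0, 0, -2, 0],
  [0, 0, 0, 0],
])

```text
time: 14.0
tool_pos: [0.5691, -0.1683, 0.1044]
tool_rot: [-0.084, 0.241, 0.967, 0.004]
contact_force: [-1.6, 2.1, 0.3]
gripper_width: 0.658
```

>>> step_arm([
  [0, 0, 0, 0],
  [0, 0, 0, 0],
  [0, 0, 0, 0],
], claw=73)

```text
time: 14.3
tool_pos: [0.5713, -0.1695, 0.1051]
tool_rot: [-0.081, 0.241, 0.967, 0.003]
contact_force: [0.3, -0.3, -0.4]
gripper_width: 0.73
```

```bash
python3 pl.py; python3 - <<'E'
from go import *
s=state();im,d=grab_frame("wrist");np.savez("w8.npz",im=im,d=d);P=cloud("wrist",d,s);q=(P-O)@B*1000
im2,d2=grab_frame("side");np.savez("s8.npz",im=im2,d=d2)
a=cv2.resize(im[100:,120:440],(430,430));b=cv2.resize(im2[100:215,220:318],(366,430),interpolation=cv2.INTER_CUBIC);save("w8.png",np.hstack([a,b]))
# bright rim points
for n,(I,D) in dict(wrist=(im,d),side=(im2,d2)).items():
    q=(cloud(n,D,s)-O)@B*1000
    m=(I.min(2)>140)&(np.abs(q[...,1])<33)&(q[...,0]>-5)&(q[...,0]<78)&(q[...,2]>46)&(q[...,2]<95)
    if m.sum()>20:
        Q=q[m];A=np.c_[Q[:,:2],np.ones(len(Q))];k=np.linalg.lstsq(A,Q[:,2],rcond=None)[0];print(n,m.sum(),Q.min(0).round(),Q.max(0).round(),"rim slope deg",np.degrees(np.arctan(k[:2])).round(1))
E
```

```text
R
 [[-0.871  0.466 -0.155]
 [ 0.465  0.884  0.045]
 [ 0.158 -0.033 -0.987]] [ 0.57126596 -0.16953853  0.10512925] tcp in bed [50.1  0.3 40.1] F [ 0.3 -0.3 -0.4] M [-0.   -0.07  0.01] 0.7298056494297225 turn 0.37150861386876954
tool z in bed [-0.56  -0.034 -0.828] ex,ey,n in tool [[-0.828, -0.02, -0.56], [-0.001, 0.999, -0.034], [0.561, -0.028, -0.828]]
to above [ 10.7  -2.3 -57.8] to contact [ 1.1 -0.3  1.6]
wrist 2543 [  5. -33.  48.] [77. 32. 84.] rim slope deg [ 0.7 -1. ]
```

View pics/w8.png

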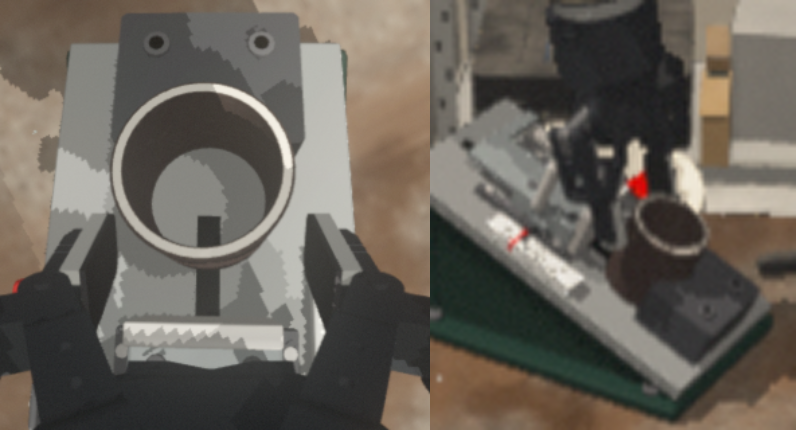

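The coupling tipped over and now sits flat in the V (rim slope about 1°). I'll withdraw straight up, then go beside the gauge and press the pad with one open finger, keeping the gripper body clear of the handle.

>>> step_arm([
  [2, 0, -12, 0],
  [5, -1, -30, 0],
  [6, -1, -38, 0],
  [0, 0, 0, 0],
])

```text
time: 14.8
tool_pos: [0.5713, -0.1688, 0.1901]
tool_rot: [-0.082, 0.241, 0.967, 0.003]
contact_force: [0.8, -0.4, 1.1]
gripper_width: 0.731
```

>>> step_arm([
  [0, -20, 0, 0],
  [0, -35, 0, 0],
  [0, -35, 0, 0],
  [0, -17, 0, 0],
  [0, 0, 0, 0],
], claw=100)

```text
time: 15.3
tool_pos: [0.5226, -0.2662, 0.1994]
tool_rot: [-0.077, 0.24, 0.968, 0.002]
contact_force: [-0.3, 0.8, -0.8]
gripper_width: 1.001
```

```bash
cat > pd.py <<'E'
from go import *
s=state();T=pose(s);tip=np.array(s["tool_pos"])+T[:3,:3]@np.array([-.011,.0497,-.013])
zb=(B.T@T[:3,2]).round(3)
print("tcp bed",(B.T@(np.array(s["tool_pos"])-O)*1000).round(1),"corner bed",((tip-O)@B*1000).round(1),"zbed",zb,"F",np.round(s["contact_force"],1),s["gripper_width"])
for z in(60,32,21):print(z,(T[:3,:3].T@(bedpt(82,-57,z)-tip)*1000).round(1))
print("-n",(-T[:3,:3].T@B[:,2]).round(3))
E
python3 pd.py; python3 - <<'E'
from go import *
# rim check from top and wrist cameras
s=state()
for n in("wrist","top","side"):
    I,D=grab_frame(n)
    q=(cloud(n,D,s)-O)@B*1000
    m=(I.min(2)>140)&(np.abs(q[...,1])<33)&(q[...,0]>-5)&(q[...,0]<72)&(np.abs(q[...,2]-62)<8)
    if m.sum()>20:
        Q=q[m];A=np.c_[Q[:,:2],np.ones(len(Q))];k=np.linalg.lstsq(A,Q[:,2],rcond=None)[0];c,r=cv2.minEnclosingCircle(Q[:,:2].astype(np.float32));print(n,m.sum(),np.median(Q[:,2]),"c",c,r,"slope",np.degrees(np.arctan(k[:2])).round(1))
E
```

```text
tcp bed [  92.5 -107.8  124.3] corner bed [107.7 -57.7 127.7] zbed [-0.553 -0.034 -0.832] F [-0.3  0.8 -0.8] 1.0006889949234457
60 [-16.1   3.   70.6]
32 [-31.6   3.7  93.9]
21 [-37.7   4.  103. ]
-n [-0.554  0.026  0.832]
wrist 993 61.81587465987274 c (32.62982177734375, -2.7165024280548096) 28.782880783081055 slope [0.1 0.1]
top 113 61.574327738792476 c (31.914793014526367, 0.2912953794002533) 28.33321762084961 slope [-0.   0.9]
```

The coupling stands flat, with its rim 61.8 mm above the bed, slope 0.1° and centre x ≈ 32.5. Approaching the pad.

>>> step_arm([
  [-5, 1, 23, 0],
  [-5, 1, 23, 0],
  [-5, 1, 20, 0],
  [0, 0, 0, 0],
])

```text
time: 15.85
tool_pos: [0.5318, -0.2606, 0.13]
tool_rot: [-0.076, 0.235, 0.969, 0.003]
contact_force: [0.4, 0.2, -1.0]
gripper_width: 0.999
```

```bash
python3 pd.py
```

```text
tcp bed [ 68.  -98.6  59.1] corner bed [ 82.9 -48.4  62.9] zbed [-0.552 -0.033 -0.833] F [ 0.4  0.2 -1. ] 0.9987102312872829
60 [-0.7 -8.6  3.2]
32 [-16.2  -8.   26.5]
21 [-22.3  -7.8  35.7]
-n [-0.553  0.02   0.833]
```

>>> step_arm([
  [0, -8, 3, 0],
  [-5, 0, 8, 0],
  [-6, 0, 8, 0],
  [0, 0, 0, 0],
])

```text
time: 16.25
tool_pos: [0.5374, -0.2716, 0.111]
tool_rot: [-0.074, 0.234, 0.969, 0.002]
contact_force: [-0.3, 0.5, -0.4]
gripper_width: 0.998
```

```bash
python3 pd.py;python3 - <<'E'
from go import *
I,D=grab_frame("wrist");s=state();u,v=proj("wrist",bedpt(80,-57,30),s)[0].astype(int);print(u,v)
save("w9.png",I)
E
```

```text
tcp bed [  69.3 -105.7   37.7] corner bed [ 84.  -55.4  41.5] zbed [-0.549 -0.033 -0.835] F [-0.3  0.5 -0.4] 0.9983393926137077
60 [ 11.9  -1.9 -14.2]
32 [-3.5 -1.4  9.1]
21 [-9.6 -1.2 18.3]
-n [-0.55   0.018  0.835]
380 298
```

View pics/w9.png

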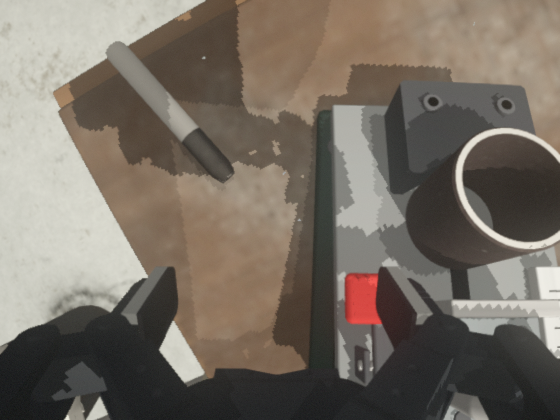

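The fingertip at (390,290) is over the pad, which is centred near (380,298). Pressing now, shifted slightly outward.

>>> step_arm([
  [-3, -4, 7, 0],
  [-2, 0, 3, 0],
  [-3, 0, 5, 0],
])

```text
time: 16.6
tool_pos: [0.5417, -0.2795, 0.0972]
tool_rot: [-0.073, 0.234, 0.97, 0.002]
contact_force: [-5.1, 3.8, 9.3]
gripper_width: 1.001
```

```bash
python3 pd.py
```

```text
tcp bed [  70.2 -110.6   22. ] corner bed [ 84.9 -60.3  25.9] zbed [-0.546 -0.033 -0.837] F [-5.1  3.8  9.3] 1.000857123423359
60 [ 21.1   2.7 -27. ]
32 [ 5.7  3.3 -3.6]
21 [-0.3  3.5  5.6]
-n [-0.547  0.019  0.837]
```

```bash
cat > sl.py <<'E'
from go import *
s=state()
for n in("wrist","top","side"):
    I,D=grab_frame(n);q=(cloud(n,D,s)-O)@B*1000
    h=(np.abs(q[...,1])<15)&(q[...,2]>64)&(q[...,2]<80)&(q[...,0]>70)&(q[...,0]<150)&(I.max(2)<80)
    j=(np.abs(q[...,1])<20)&(np.abs(q[...,2]-41)<3)&(q[...,0]>50)&(q[...,0]<110)
    i2=I.astype(int);r=(i2[...,0]>1.8*i2[...,1])&(i2[...,0]>1.8*i2[...,2])&(i2[...,0]>90)&(np.abs(q[...,1]+57)<16)&(np.abs(q[...,0]-80)<14)&(q[...,2]>12)
    rim=(I.min(2)>140)&(np.abs(q[...,1])<33)&(q[...,0]>-5)&(q[...,0]<65)&(np.abs(q[...,2]-62)<6)
    for nm,m in dict(handle=h,jawtop=j,pad=r,rim=rim).items():
        if m.sum()>8:print(n,nm,m.sum(),np.percentile(q[m],3,0).round(1),np.median(q[m],0).round(1),np.percentile(q[m],97,0).round(1))
E
python3 sl.py
```

```text
wrist jawtop 1380 [ 57.4 -19.3  39.1] [83.4 -8.5 41.5] [87.8  4.7 43.2]
wrist pad 948 [ 67.9 -72.8  26.1] [ 75.5 -69.4  27.9] [ 90.  -47.6  30.8]
wrist rim 1400 [  5.7 -30.3  60.7] [ 31.8 -21.3  61.8] [58.8  2.4 62.9]
top handle 84 [113.7 -13.8  67.9] [119.7  -0.5  72.8] [125.4  14.2  76.9]
top jawtop 62 [ 54.9 -18.6  38.4] [82.5 -1.  41.4] [87.  18.  43.9]
top pad 735 [ 66.8 -71.6  26.5] [ 79.3 -55.  481.5] [ 93.1 -41.8 508.3]
top rim 113 [  5.3 -25.7  57.6] [34.6 -0.7 61.9] [58.4 27.2 65.8]
side handle 27 [113.6 -14.2  66.7] [116.5  -2.9  72.9] [121.9  13.3  77.4]
side jawtop 34 [ 51.3 -17.8  38.3] [82.2 -0.8 41.4] [87.5 18.1 43.7]
side pad 215 [ 67.9 -64.   22.3] [ 81.2 -49.5 465.5] [ 92.8 -41.3 500.5]
```

The pad is down only about 2 mm and the slide is still latched. Pressing further.

>>> step_arm([
  [-2, 0, 4, 0],
  [-2, 0, 4, 0],
])

```text
time: 16.95
tool_pos: [0.5436, -0.2805, 0.0883]
tool_rot: [-0.074, 0.233, 0.97, 0.002]
contact_force: [-5.9, 2.7, 16.9]
gripper_width: 1.0
```

```bash
python3 pd.py|head -1; python3 sl.py|grep -v top
```

```text
tcp bed [  68.5 -110.6   13. ] corner bed [ 83.2 -60.3  16.9] zbed [-0.548 -0.033 -0.836] F [-5.9  2.7 16.9] 1.0003508137549455
wrist pad 796 [ 67.8 -72.8  13.2] [ 76.7 -69.8  17.5] [ 88.9 -48.5  22.2]
wrist rim 1328 [  5.7 -30.5  60.7] [ 30.6 -23.9  61.8] [56.2 -4.5 62.8]
side handle 35 [ 94.9 -13.8  67.3] [99.1  0.1 72.7] [106.1  14.3  75.9]
side pad 215 [ 67.  -63.1  16.6] [ 81.6 -48.  464.2] [ 93.5 -41.3 498.4]
```

The slide has sprung shut: the handle is at about 101, i.e. 0.018 travel. Retreating.

>>> step_arm([
  [3, 0, -10, 0],
  [6, -3, -35, 0],
  [6, -10, -40, 0],
  [0, -20, -20, 0],
  [0, -20, 0, 0],
  [0, 0, 0, 0],
  [0, 0, 0, 0],
])

```text
time: 17.8
tool_pos: [0.5221, -0.3266, 0.2015]
tool_rot: [-0.071, 0.233, 0.97, 0.001]
contact_force: [0.5, 0.4, 0.4]
gripper_width: 1.001
```

```bash
python3 pd.py|head -1; python3 sl.py; python3 - <<'E'
from go import *
I,D=grab_frame("wrist");J,_=grab_frame("side")
save("w10.png",np.hstack([cv2.resize(I,(480,360)),cv2.resize(J[100:220,212:318],(318,360),interpolation=cv2.INTER_CUBIC)]))
E
```

```text
tcp bed [ 118.8 -161.4  114.3] corner bed [ 133.4 -111.1  118.3] zbed [-0.543 -0.035 -0.839] F [0.5 0.4 0.4] 1.0008886182723884
wrist handle 704 [ 96.4 -14.4  69.2] [102.7  -3.3  73. ] [107.5   8.5  74.8]
wrist jawtop 705 [ 57.7 -19.4  39. ] [65.4 -3.  41.5] [69.8 18.8 43.2]
wrist pad 1063 [ 68.5 -72.5  23.4] [ 79.7 -60.5  25.8] [ 89.9 -47.8  27.9]
wrist rim 827 [  6.1 -29.9  60.7] [35.  -4.2 61.8] [59.3 23.5 63. ]
top handle 86 [ 94.9 -14.4  67. ] [1.013e+02 1.000e-01 7.290e+01] [106.8  14.1  77.8]
top jawtop 57 [ 59.7 -17.   38.6] [64.6  1.1 41.2] [68.5 18.4 43.4]
top pad 567 [ 66.8 -72.3  23. ] [ 78.4 -64.2 535.1] [ 92.5 -46.2 565.4]
top rim 108 [  4.6 -26.2  58.3] [33.   0.6 61.2] [58.4 27.2 66. ]
side handle 36 [ 95.2 -12.2  65.8] [98.5  0.3 72.6] [105.6  14.8  75.2]
side jawtop 24 [ 53.1 -19.3  38.6] [64.5  6.7 40.8] [78.1 19.5 43.5]
side pad 47 [ 71.4 -68.8  19.3] [ 80.3 -55.6  25.6] [ 89.7 -45.   28.9]
```

View pics/w10.png

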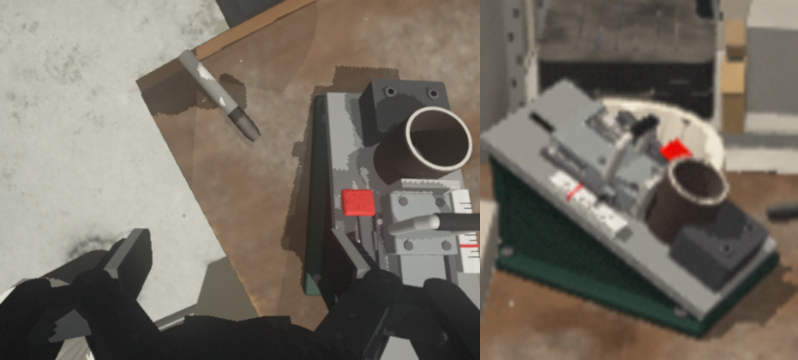

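The picture shows the coupling upright in the V with the jaw closed on it, the pad free, and the gripper clear of everything. Handing in.

```bash
python3 -c "
from plant import *
print(job_done())"
```

```text
the job is handed in; nothing more can be done
None
```

The large coupling is clamped in the gauge and the job is handed in, after about 18 s of robot time.

- **Slide:** I drew it by its handle until the pointer stood on the red line, then let go. It dropped back about 3 mm to the notch at 0.037 and the catch held.
- **Coupling:** I picked up the brown 58 mm coupling and set it on the bed by its up-slope edge. Pressing did not tip it square in the grip: the wrist force reached about 41 N through the coupling and I eased off. I then loosened the fingers and it settled flat against the V.
- **Clamping:** I pressed the red pad with one open finger, using about 18 N at the wrist and running it to its stop. The slide sprang shut.

**Last checks:**
- The coupling's rim is 61.8 mm above the bed and level to about 1°, as measured before clamping. The rim height was the same afterwards.
- The handle is at bed x ≈ 102 mm, which is about 0.018 of slide travel, the value for closed on the large coupling.
- The jaw is against the coupling and the gripper is clear of everything.

**What disagreed or was not checked:**
- After release the pad's top read about 26 mm above the bed instead of 30 mm. I took that as the catch riding on the ratchet.
- The side camera put the handle 3–4 mm lower than the other two views.
- The tool tilted about 9° during the moves, with no effect on the result.
- I did not measure the other two couplings again at the end; nothing touched them on the way.

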